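Slide the lens carrier along the rail into the corner pocket

TASK

The orange lens carrier lies askew on the alignment fixture in front of the microscope. Without lifting it, use the closed fingertips to push it flat against the long dark rail where it lies, then, keeping it against the rail, slide it along into the corner pocket until it is fully home against both the rail and the end stop, and draw the fingers clear. Leave the two vials behind the rail where they stand.

Things in the scene. Friction and masses are not known exactly. Their poses are not given: they have to be found in the camera images.
- carrier: Loose orange block with a round lens in its top, 32 mm (its x) by 60 mm (its y) by 16 mm high, about 0.12 kg. Origin: centre of its underside. At the start it lies flat on the fixture's base plate, clear of the rail, in the +y half, up to 0.35 rad askew; seated, its x and y axes are parallel to the fixture's.
- fixture: Fixed alignment fixture; grey metal plate, 8 mm thick, its top at z = +8 mm; in its own frame it spans x -60 to +52, y -125 to +125 mm. Origin on the worktop, z up; x points away from the robot, y to its left (turned 0.08 to 0.30 rad). Dark rail, stop and cheek stand 14 mm above the plate. A thin red line across the plate at y = 0 marks half-way.
- rail_mid (a point): Middle of the dark rail's inner face (the face towards the robot), at plate level: fixture x = +40, y = 0, z = +8 mm. The rail runs along fixture y from -118 to +118 mm on the plate's far side. Axes as the fixture's.
- pocket_seat (a point): Where the carrier's origin is when fully home: fixture x = +24, y = -73, z = +8 mm, carrier square with the fixture. It then touches the rail (x = +40) and the dark end stop (face y = -103, right-hand end); its trailing end is at y = -43 mm. Axes as the fixture's.
- pocket_mouth (a point): Middle of the pocket's entry at plate level: fixture x = +22.5, y = -79, z = +8 mm. The pocket is open towards +y and 35 mm wide, between the rail and a dark cheek (inner face x = +5, y -115 to -79 mm); a slanting lead-in on the cheek reaches out to y = -67, x = -12 mm. Axes as the fixture's.
- vial_blue: Loose snap vial with pale blue content and white cap, 26 mm across, 55 mm high, standing on the worktop about 20 mm behind the rail. Origin: centre of its underside.
- vial_yellow: Loose snap vial with pale yellow content and white cap, 26 mm across, 55 mm high, standing on the worktop about 20 mm behind the rail. Origin: centre of its underside.

How it is judged:
On the way, in this order (a step that is already met when the one before it is completed fails the run):
1. the carrier lies flat against the rail, still short of the half-way line (x of carrier in the frame of fixture above 0.0205 m and angle between the x axis of carrier and the x axis of fixture, either way round below 0.08 rad and y of carrier in the frame of fixture above 0 m), for 0.1 s.
2. the carrier is in the pocket, home against the end stop (y of carrier in the frame of fixture below -0.0705 m and x of carrier in the frame of fixture above 0.0205 m), for 0.1 s.
At the end, for the whole second after the job is handed in: The carrier rests flat on the plate in the corner pocket, within 3 mm of the rail and 2.5 mm of the end stop, square to them within 0.07 rad, at rest (x of carrier in the frame of fixture between 0.021 and 0.0255 m and y of carrier in the frame of fixture between -0.075 and -0.0705 m and angle between the x axis of carrier and the x axis of fixture, either way round below 0.07 rad and z of carrier in the frame of fixture between 0.0065 and 0.0095 m and angle between carrier's own z axis and vertical below 0.05 rad and linear speed of carrier below 0.005 m/s); the robot touches nothing.
It fails at once if the carrier is lifted more than 5 mm or tipped (z of carrier in the frame of fixture above 0.013 m or angle between carrier's own z axis and vertical above 0.25 rad).
It fails at once if the carrier is more than 8 mm off the rail past the half-way line (y of carrier in the frame of fixture below 0 m and x of carrier in the frame of fixture below 0.016 m).
It fails at once if the carrier is pushed off the plate (z of carrier in the frame of fixture below 0.004 m).
It fails at once if a vial is shifted more than 10 mm or tipped (distance of any of vial_blue, vial_yellow from where it was at the start of the episode above 0.01 m or angle between any of vial_blue, vial_yellow's own z axis and vertical above 0.3 rad).
It also fails if it takes over 56 s, if anything falls off the work surface, if the arm or the gripper's body presses on something with over 40 N, if the wrist force passes 120 N, or if a joint passes its speed limit or range.

ROBOT

A 7-joint arm with a two-finger parallel gripper is mounted at the origin on a cart in front of the work surface, level with it; the furniture and walls round the work are solid. World frame = base frame: x ahead of the robot, y to its left, z up, the work surface at z = 0. Lengths are in m, angles in rad, forces in N, time in s.
With the tool pointing down it reaches from about 0.425 to 0.875 m from the base axis. Payload 8.4 kg.
Tool frame: the origin (TCP) lies midway between the tips of the shut fingers; the grasp point (between the pads) lies 19 mm behind it; z points along the fingers, y is the direction in which the jaws open and shut (so a half turn about z gives the same grasp; the last joint's range is limited). The gripper opens to 85 mm and grips with 20 to 120 N. Pads are 22 mm wide; open, the fingers measure 114 mm over their backs; the gripper's body (76 mm by 85 mm) begins 54 mm behind the grasp point. The pads swing forward as they close: fully open they stand 13 mm farther back than shut.
Start: joints at [-1.356, 0.333, 0.04, 1.465, -0.013, 1.343, -0.059], TCP at [0.201, 0.618, 0.231] pointing down, gripper open.
Joint ranges: [-2.58, 2.58], [-0.38, 2.09], [-1.3, 1.39], [0.25, 2.4], [-1.5, 4.64], [0.08, 2.09], [-2.65, 2.65]. Speed limits (rad/s): [2.22, 2.22, 2.79, 2.79, 3.14, 3.14, 3.14].

INTERFACE

Orientations are given as a 3x3 rotation matrix whose columns are the frame's x, y, z axes.
In Python, from workcell import bot gives the robot as it stands. The module is installed in compiled form; this text tells all that it offers. Calls block until the motion is done:
- bot.move_pose(position, orientation): joint-space move of the TCP to a pose.
- bot.move_l(position, rotation=None, rate=0.15, max_force=None): straight line of the TCP; rotation=None keeps the orientation; rate is the mean speed in m/s. With max_force (N) it stops when the force on the tool has changed by that much, and returns True; else False.
- bot.set_joints(angles): joint-space move.
- bot.let_go() and bot.clamp(grasp_force=None): open the fingers fully, or close them until they stop; grasp_force is the grip in N (None keeps the last).
- bot.wait(seconds).
- bot.ik(position, orientation): joint angles nearest the present ones, or None.
- bot.read_camera(name): name is "scene" or "side" or "wrist"; returns a dict with "image" (480x640x3 uint8, red, green, blue), "depth" (480x640 float32, m along the optical axis (not along the pixel's ray), 0 where there is no reading), "camera_matrix" (3x3 intrinsics, pixels), "R" (3x3) and "t" (3): a world point X has camera coordinates R X + t. Camera axes: x right, y down, z forward; pixel columns grow to the right and rows downward; lengths in m; the calibration is good to about 2 mm. A picture is of the moment at which its call begins.
A pose or a line that the arm cannot do raises bot.IKError and nothing moves.
- bot.job_done(): hands the job in, once; it reports no verdict.
Readings, each from a call of its own:
- bot.read_clock(): time.
- bot.read_joint_pos(): joint angles.
- bot.read_joint_vel(): joint speeds.
- bot.read_tau(): joint torques, N m.
- bot.read_ee_pos(): TCP position.
- bot.read_eef_rot(): TCP orientation.
- bot.read_contact_force(): force on the tool from outside, world axes, zero at the start.
- bot.read_moment(): the same for the moment, N m.
- bot.read_gripper_width(): finger opening in m.
Only numpy, scipy, OpenCV 4.12 (cv2) and the standard library are available. Lean on these libraries where they do the work, as an engineer would, in place of code of your own. Each camera call takes 0.05 s, during which the arm holds its last target.

## Working session

There is one attempt and no reset: what is moved stays moved. The work goes in short steps, each a Python script; the robot and the scene stay as the last script left them, time stands still between calls to the robot, and variables do not carry over. Pictures are saved under pics/ and viewed, and the job is handed in when it is done.

```bash
mkdir -p pics
python3 - <<'E'
from workcell import bot
import cv2,numpy as np,pickle
for n in ["scene","side","wrist"]:
    c=bot.read_camera(n); cv2.imwrite(f"pics/{n}0.png",c["image"][:,:,::-1]); pickle.dump(c,open(f"{n}0.pkl","wb"))
    print(n,(-c["R"].T@c["t"]).round(3),c["camera_matrix"][0,0], c["R"][2].round(2), (c["depth"]>0).mean())
print(bot.read_clock(),bot.read_ee_pos(),bot.read_gripper_width())
E
```

```text
scene [ 0.082 -0.152  0.669] 600.8701466269692 [ 0.53  0.42 -0.74] 0.996064453125
side [ 0.259 -0.169  0.761] 464.3876930486358 [ 0.32  0.43 -0.85] 0.9960546875
wrist [0.138 0.64  0.373] 360.15161386867277 [ 0.24 -0.08 -0.97] 0.9955631510416667
0.15 [0.20055625 0.61791459 0.23062028] 0.08530037870232857
```

View pics/scene0.png

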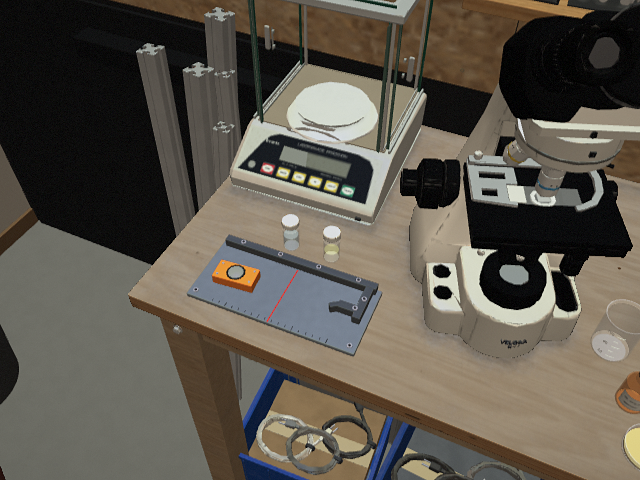

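View pics/side0.png

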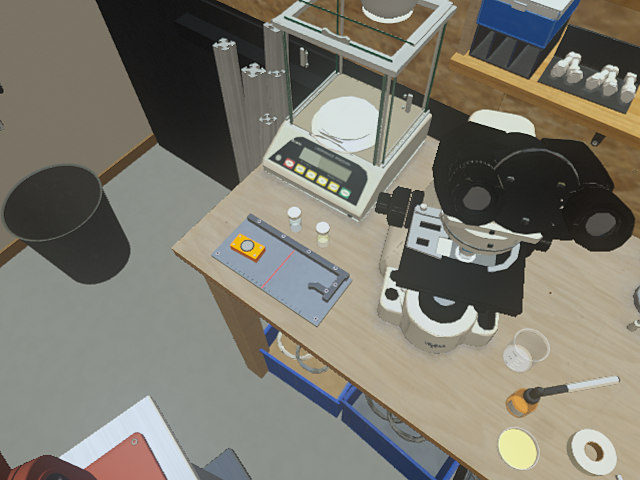

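View pics/wrist0.png

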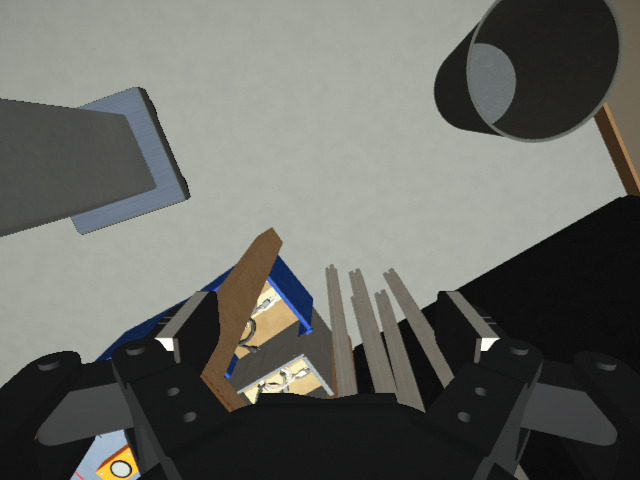

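The scene view shows the carrier at about (236,275), the red line from (297,270) to (270,320), the pocket at about (350,305), and the vials at (290,230) and (331,243). I'll zoom in to measure.

```bash
cat > h.py <<'E'
import numpy as np,cv2,pickle
def cast(c,px,z):
    K,R,t=c["camera_matrix"],np.array(c["R"]),np.array(c["t"])
    px=np.atleast_2d(px).astype(float)
    d=np.c_[px,np.ones(len(px))]@np.linalg.inv(K).T@R
    o=-R.T@t
    return o+d*((z-o[2])/d[:,2])[:,None]
def proj(c,X):
    p=(np.atleast_2d(X)@np.array(c["R"]).T+c["t"])@np.array(c["camera_matrix"]).T
    return p[:,:2]/p[:,2:]
def orange(c):
    hsv=cv2.cvtColor(c["image"],cv2.COLOR_RGB2HSV)
    return cv2.inRange(hsv,(8,170,90),(24,255,255))
E
python3 - <<'E'
from h import *
for n,(x0,y0,w,h) in dict(scene=(180,205,210,155),side=(200,195,160,135)).items():
    c=pickle.load(open(n+"0.pkl","rb")); im=c["image"][y0:y0+h,x0:x0+w,::-1]
    f=800/w if 800/w*h<600 else 600/h
    f=min(f,3.8); cv2.imwrite(f"pics/{n}0z.png",cv2.resize(im,None,fx=f,fy=f,interpolation=cv2.INTER_CUBIC)); print(n,f)
E
```

```text
scene 3.8
side 3.8
```

View pics/scene0z.png

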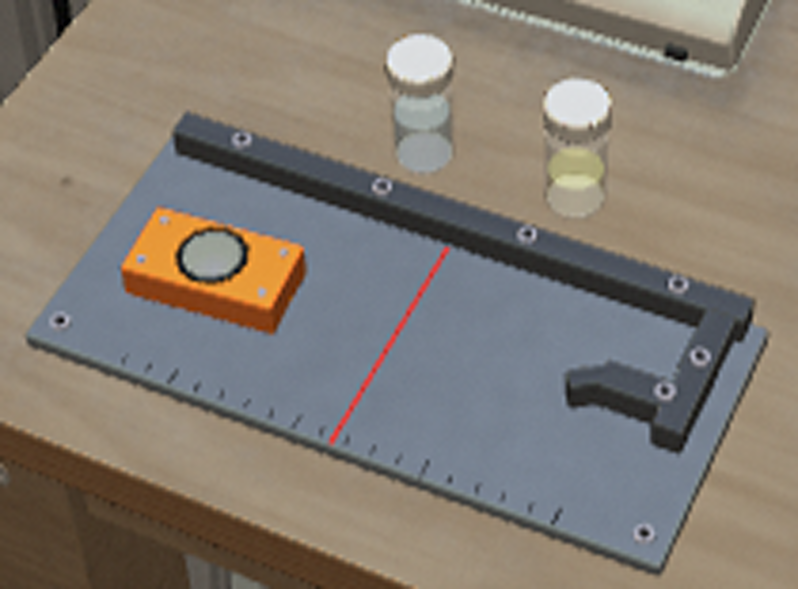

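View pics/side0z.png

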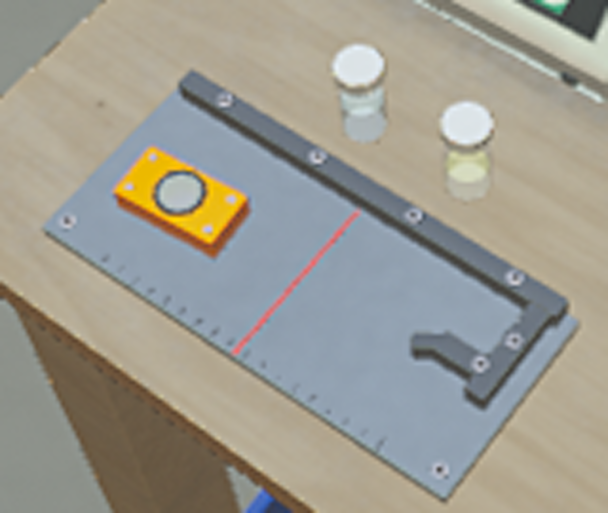

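The zooms show the plate corners, the red line's ends and the carrier's top corners clearly. I'll cast those onto their planes and do a rigid fit.

```bash
cat >> h.py <<'E'
def fit2(A,B):
    A=np.asarray(A,float);B=np.asarray(B,float)
    a,b=A.mean(0),B.mean(0); H=(A-a).T@(B-b)
    th=np.arctan2(H[0,1]-H[1,0],H[0,0]+H[1,1])
    R=np.array([[np.cos(th),-np.sin(th)],[np.sin(th),np.cos(th)]])
    return th,b-R@a,R
E
python3 - <<'E'
from h import *
F=[(-.060,.125),(-.060,-.125),(.052,-.125),(.040,0)]
C=[(.016,.030),(.016,-.030),(-.016,-.030),(-.016,.030)]
D=dict(scene=((180,205),[(28,340),(661,570),(767,334),(447,250)],[(157,209),(305,247),(274,318),(123,268)]),
 side=((200,195),[(44,230),(443,495),(579,322),(359,212)],[(151,147),(249,202),(213,246),(115,190)]))
allF=[]; allC=[]
for n,(o,f,k) in D.items():
    c=pickle.load(open(n+"0.pkl","rb"))
    up=lambda p:(np.array(p,float)+.5)/3.8-.5+o
    P=cast(c,up(f),.008)[:,:2]; Q=cast(c,up(k),.024)[:,:2]
    th,t,R=fit2(F,P); print(n,"fix",th,t,"res mm",((P-(np.array(F)@R.T+t))*1e3).round(1).tolist())
    tc,t2,R2=fit2(C,Q); print(" car",tc,t2,"res",((Q-(np.array(C)@R2.T+t2))*1e3).round(1).tolist(), "in fixture",(R.T@(t2-t)).round(4),tc-th)
    # depth checks
    for p in up(f)[3:4].tolist()+[up(k).mean(0)]:
        u,v=np.round(p).astype(int); d=c["depth"][v,u]; X=np.array(c["R"]).T@(np.linalg.inv(c["camera_matrix"])@[u,v,1]*d-c["t"]); print("  depth pt",X.round(4))
    allF.append(P);allC.append(Q)
    m=orange(c); print(" orange",cv2.countNonZero(m))
P=np.mean(allF,0); th,t,R=fit2(F,P)
tc,t2,R2=fit2(C,np.mean(allC,0))
print("avg",th,t,tc,t2,"infix",R.T@(t2-t),tc-th)
np.savez("fix.npz",th=th,t=t)
from workcell import bot
Z=np.array([[1,0,0],[0,-1,0],[0,0,-1.]])
for fx,fy in [(-.03,.04),(-.03,.1),(.024,-.03),(.024,.12),(.024,.2)]:
    p=R@[fx,fy]+t; print(fx,fy,p,np.hypot(*p))
E
```

```text
scene fix 0.2857785112004278 [0.45348166 0.21495621] res mm [[1.2, -2.0], [0.6, 0.7], [-1.9, 0.6], [0.1, 0.7]]
 car 0.355362042988231 [0.42379057 0.28021377] res [[-0.6, 0.4], [0.3, 1.3], [-1.1, -2.0], [1.4, 0.3]] in fixture [-0.0101  0.071 ] 0.06958353178780319
  depth pt [0.4919 0.2274 0.0087]
  depth pt [0.4229 0.2792 0.0257]
 orange 833
side fix 0.28693867320739175 [0.45527932 0.21609061] res mm [[1.5, -2.8], [0.7, 2.9], [-1.5, 0.4], [-0.7, -0.5]]
 car 0.34098820018095216 [0.42506362 0.28044146] res [[-1.2, 0.1], [-1.1, -0.7], [1.2, 0.2], [1.1, 0.5]] in fixture [-0.0108  0.0703] 0.05404952697356041
  depth pt [0.4932 0.2276 0.0083]
  depth pt [0.4258 0.2794 0.0251]
 orange 370
avg 0.28635634417000216 [0.45438056 0.21552342] 0.34823784647714223 [0.42442709 0.28032762] infix [-0.01042923  0.07062595] 0.06188150230714007
-0.03 0.04 [0.41430383 0.24542083] 0.4815382087620311
-0.03 0.1 [0.3973563 0.3029776] 0.4996873548575447
0.024 -0.03 [0.48587703 0.19352405] 0.5229990914552745
0.024 0.12 [0.44350821 0.33741596] 0.5572692930083296
0.024 0.2 [0.4209115  0.41415832] 0.5905028419963074
```

Both views agree: the fixture is at about (0.454, 0.216) turned 0.286 rad, and the carrier is at fixture (-10, 71) mm. Heights check out, with the plate at 8 to 9 mm and the carrier top at about 25 mm. Before moving I'll check for tall obstacles, the tool orientation, and whether the poses are reachable.

Run:
```python
from h import *
from workcell import bot
f=np.load("fix.npz");th=float(f["th"]);t=f["t"]
H=np.full((12,14),np.nan)
for n in ["scene","side","wrist"]:
    c=pickle.load(open(n+"0.pkl","rb")); d=c["depth"]; v,u=np.mgrid[0:480,0:640]
    X=((np.c_[u.ravel(),v.ravel(),np.ones(u.size)]@np.linalg.inv(c["camera_matrix"]).T)*d.reshape(-1,1)-c["t"])@np.array(c["R"])
    X=X[d.ravel()>0]
    if n=="wrist": continue
    for x,y,z in X:
        i,j=int((x-.15)//.05),int((y-0)//.05)
        if 0<=i<12 and 0<=j<14 and z<.6: H[i,j]=np.nanmax([H[i,j],z])
print("rows x from .15, cols y from 0 step .05, max z cm"); print(np.where(np.isnan(H),-99,H*100).round(0).astype(int))
R=bot.read_eef_rot(); print(R.round(3))
s,co=np.sin(th),np.cos(th)
F3=np.array([[co,-s,0],[s,co,0],[0,0,1]])
for sg in (1,-1):
    T=F3@np.diag([sg,-sg,-1.])
    for fx,fy,z in [(-.05,.07,.1),(-.05,.07,.012),(-.003,.07,.012),(.022,.125,.012),(.022,-.028,.012),(-.03,-.05,.012)]:
        p=np.r_[F3[:2,:2]@[fx,fy]+t,z]; q=bot.ik(p,T); print(sg,fx,fy,z,None if q is None else np.round(q,2))
```

```text
rows x from .15, cols y from 0 step .05, max z cm
[[ -1   0  -1 -69 -79 -79 -79 -79 -79 -79 -79  26 -79 -79]
 [-79 -79 -79 -79 -79 -79 -79 -79 -79 -79 -79 -79 -79  26]
 [-79 -79 -79 -79 -79 -79 -79 -79 -79 -79 -79 -79 -79 -79]
 [-79 -79 -79 -79   0   0   0   0 -79 -79 -79 -79 -79 -79]
 [-79   0   0   1   1   2   2   1   0 -79 -79 -79 -79 -79]
 [  0   1   1   1   3   3   3   1   0 -80 -79 -79 -79 -79]
 [  0   1   3   1   3   3   3   0   0 -79 -99 -80 -79 -79]
 [ 42   4   3   6   6   6   0   1   0   0 -62 -99 -99 -99]
 [ 43  25   6   6   6   4   5   6   7   0 -57 -99 -99 -99]
 [ 42  25  17  15   6   7   8  31  32  31   3  11  11 -99]
 [ 36  35  19   5  31  32  32  32  32  32   3  11  11 -99]
 [ 35  35 -66   0  32  32  36  35  32  32 -99   7  17   4]]
[[-0.951  0.309 -0.   ]
 [ 0.309  0.951 -0.001]
 [-0.    -0.001 -1.   ]]
1 -0.05 0.07 0.1 [-1.16  0.08  0.48  2.07 -0.05  1.   -1.94]
1 -0.05 0.07 0.012 [-1.15  0.23  0.49  2.14 -0.15  0.81 -1.85]
1 -0.003 0.07 0.012 [-1.11  0.32  0.52  2.03 -0.21  0.84 -1.76]
1 0.022 0.125 0.012 [-1.16  0.4   0.5   1.93 -0.25  0.87 -1.82]
1 0.022 -0.028 0.012 [-0.98  0.35  0.59  2.02 -0.25  0.84 -1.53]
1 -0.03 -0.05 0.012 [-0.99  0.24  0.61  2.15 -0.19  0.81 -1.55]
-1 -0.05 0.07 0.1 [-0.91  0.08  0.22  2.05 -0.02  1.    1.18]
-1 -0.05 0.07 0.012 [-0.89  0.22  0.21  2.12 -0.06  0.81  1.21]
-1 -0.003 0.07 0.012 [-0.85  0.3   0.21  2.02 -0.08  0.83  1.26]
-1 0.022 0.125 0.012 [-0.87  0.37  0.15  1.92 -0.07  0.86  1.18]
-1 0.022 -0.028 0.012 [-0.76  0.31  0.33  2.01 -0.14  0.84  1.51]
-1 -0.03 -0.05 0.012 [-0.79  0.22  0.38  2.14 -0.11  0.8   1.52]
```

```bash
cat >> h.py <<'E'
f=np.load("fix.npz");th=float(f["th"]);tf=f["t"]
s,co=np.sin(th),np.cos(th)
F3=np.array([[co,-s,0],[s,co,0],[0,0,1]])
T=F3@np.diag([-1,1,-1.])
def W(fx,fy,z): return np.r_[F3[:2,:2]@[fx,fy]+tf,z]
def inF(p): return np.r_[F3[:2,:2].T@(np.asarray(p)[:2]-tf),p[2]]
def snap(bot,n,name,crop=None):
    c=bot.read_camera(n); im=c["image"]
    pickle.dump(c,open(name+".pkl","wb"))
    if crop:
        x,y,w,h=crop; im=cv2.resize(im[y:y+h,x:x+w],None,fx=3.8,fy=3.8,interpolation=cv2.INTER_CUBIC)
    cv2.imwrite(f"pics/{name}.png",im[:,:,::-1]); return c
E
python3 - <<'E'
from h import *
from workcell import bot
bot.clamp(20)
bot.move_pose(W(-.052,.071,.14),T)
print(bot.read_clock(),inF(bot.read_ee_pos()),bot.read_gripper_width(),bot.read_contact_force())
snap(bot,"wrist","wrist1"); snap(bot,"scene","scene1",(180,205,210,155))
E
```

```text
2.4167 [-0.05171797  0.07201675  0.14036217] 0.00014189217550396338 [-0.38693027  0.05347745  0.03832831]
```

View pics/wrist1.png

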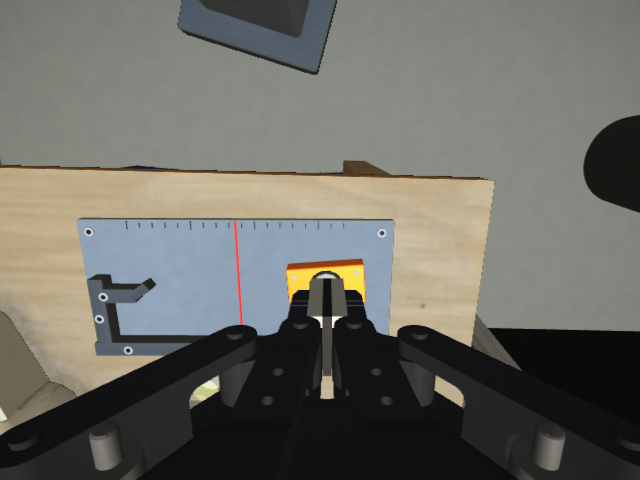

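View pics/scene1.png

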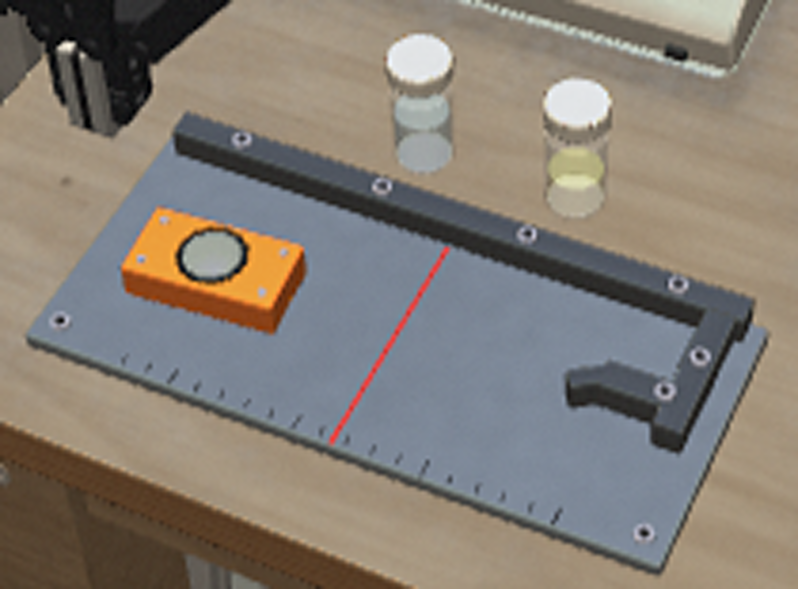

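The wrist view shows the plate's front edge from (78,219) to (394,220), level with the tool, and the carrier top from about (287,266) to (365,261). I'll use it as a third check on the poses.

Run:
```python
from h import *
c=pickle.load(open("wrist1.pkl","rb"))
print("front corners R,L (-60,-125),(-60,125):",[ (inF(p)*1e3).round(1) for p in cast(c,[(78,219),(394,220),(235,219)],.008)])
print("carrier top edge:",[ (inF(p)*1e3).round(1) for p in cast(c,[(287,269),(365,264)],.024)])
print("front bottom edge:",[ (inF(p)*1e3).round(1) for p in cast(c,[(287,265),(363,260)],.008)])
s=pickle.load(open("scene1.pkl","rb"))
from workcell import bot
p=bot.read_ee_pos(); print("TCP px zoom",(proj(s,p)-[180,205])*3.8)
```

```text
front corners R,L (-60,-125),(-60,125): [array([ -58.2, -120. ,    8. ]), array([-57.6, 126.1,   8. ]), array([-58.3,   2.3,   8. ])]
carrier top edge: [array([-22.9,  43.5,  24. ]), array([-27. , 102.8,  24. ])]
front bottom edge: [array([-20.5,  41.7,   8. ]), array([-24.8, 102.9,   8. ])]
TCP px zoom [[111.15361422 112.57721509]]
```

All three views agree to 2 or 3 mm, and the projected TCP lands on the fingertips. Next I go down and push to the rail.

Run:
```python
from h import *
from workcell import bot
print(bot.move_l(W(-.052,.071,.04),T,rate=.12), bot.move_l(W(-.052,.071,.014),T,rate=.05,max_force=6), bot.read_ee_pos()[2])
print(bot.move_l(W(-.028,.071,.014),T,rate=.05,max_force=12),inF(bot.read_ee_pos()))
print(bot.move_l(W(.004,.071,.014),T,rate=.03,max_force=10),inF(bot.read_ee_pos()),F3.T@bot.read_contact_force(),bot.read_clock())
snap(bot,"scene","scene2",(180,205,210,155)); snap(bot,"side","side2",(200,195,160,135))
```

```text
False False 0.013880345368370878
False [-0.0279759   0.07090787  0.01387509]
True [-0.00079904  0.07081371  0.01337775] [-0.10285358  0.41870894 -0.49104792] 5.675
```

View pics/scene2.png

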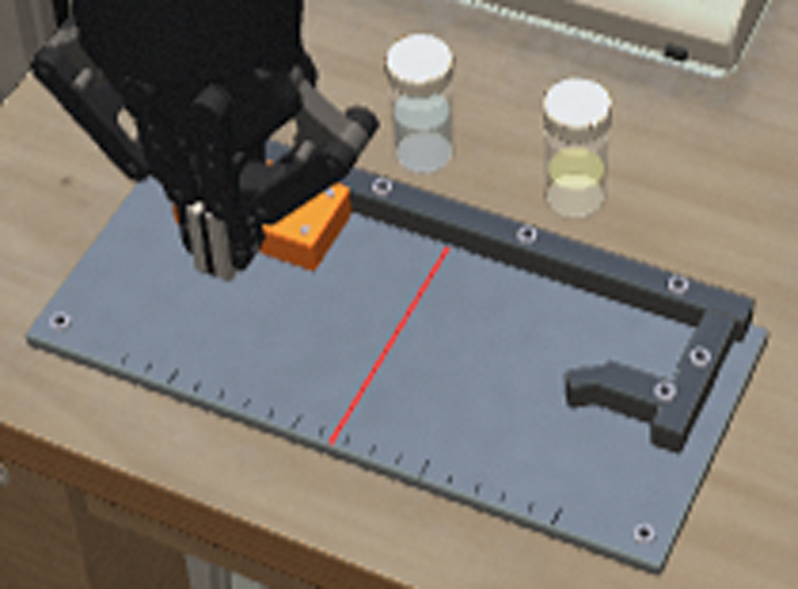

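View pics/side2.png

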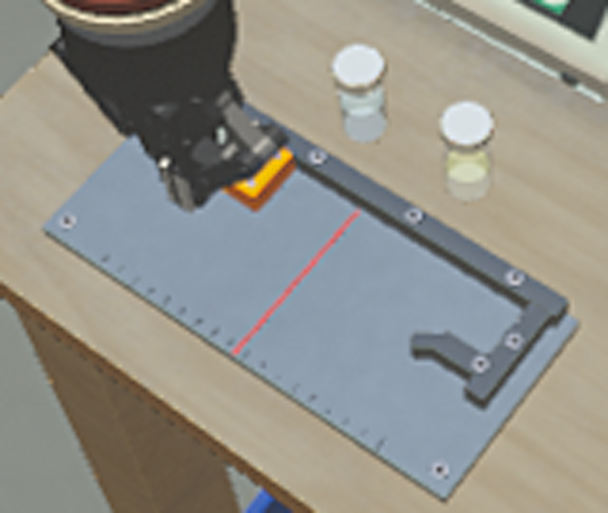

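The push stopped at TCP x = -0.8 mm, where contact against the rail was expected at about -3 mm, so the rail is about 2 mm farther out than fitted. In the scene view the carrier's right end (330,230) touches the rail. I'll back off, lift and re-measure.

Run:
```python
from h import *
from workcell import bot
bot.move_l(W(-.03,.071,.014),T,rate=.1)
bot.move_l(W(-.04,.09,.12),T,rate=.2)
bot.move_l(W(-.02,.19,.13),T,rate=.2)
print(inF(bot.read_ee_pos()),bot.read_clock())
snap(bot,"scene","scene3",(180,205,210,155)); snap(bot,"side","side3",(200,195,160,135))
```

```text
[-0.0202877   0.18846227  0.12894604] 7.5583
```

View pics/scene3.png

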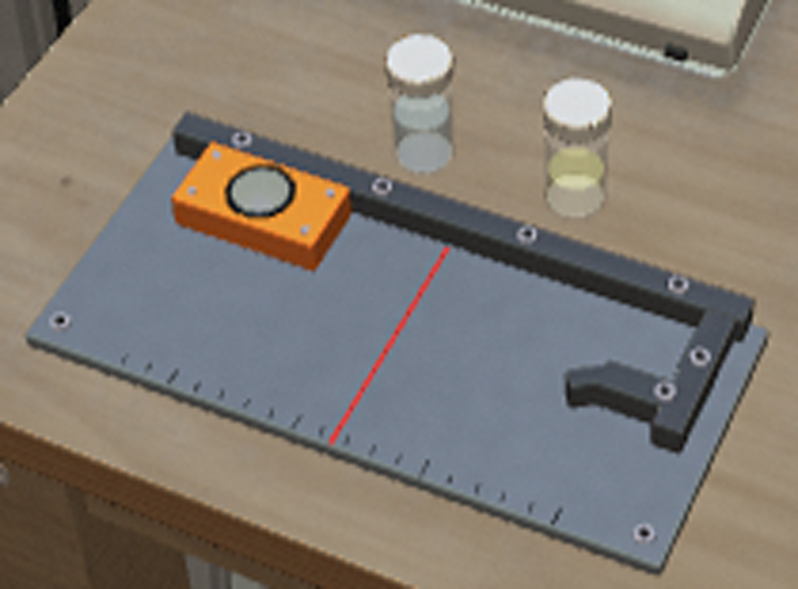

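View pics/side3.png

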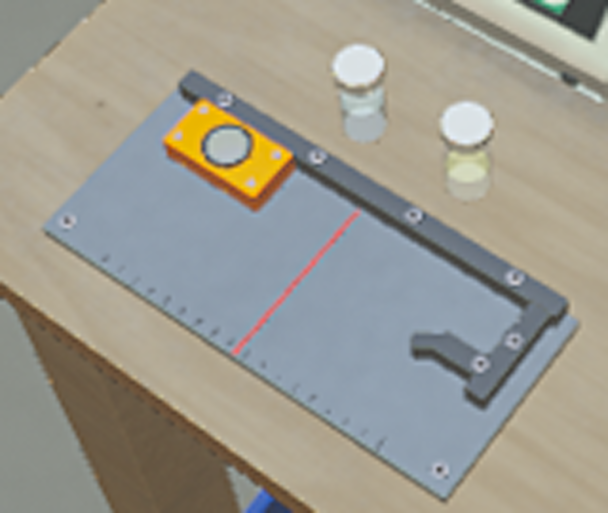

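The carrier's far edge lies along the rail in both views, with its right top corner at (350,187) in the scene zoom. Now the push on its +y end, in stages.

Run:
```python
from h import *
from workcell import bot
C=[(.016,.030),(.016,-.030),(-.016,-.030),(-.016,.030)]
D=dict(scene=((180,205),[(211,142),(350,187),(316,247),(173,197)]),side=((200,195),[(203,99),(296,152),(258,197),(165,141)]))
for n,(o,k) in D.items():
    c=pickle.load(open(n+"3.pkl","rb"))
    Q=cast(c,(np.array(k)+.5)/3.8-.5+o,.024)[:,:2]; tc,t2,R2=fit2(C,Q); print(n,inF(np.r_[t2,0])[:2],tc-th)
bot.move_l(W(.021,.145,.06),T,rate=.15)
print(bot.move_l(W(.021,.132,.014),T,rate=.08,max_force=6),inF(bot.read_ee_pos()))
print(bot.move_l(W(.0215,.105,.014),T,rate=.04,max_force=10),inF(bot.read_ee_pos()))
print(bot.move_l(W(.022,.060,.014),T,rate=.04,max_force=10),inF(bot.read_ee_pos()),bot.read_clock())
snap(bot,"scene","scene4",(180,205,210,155)); snap(bot,"side","side4",(200,195,160,135))
```

```text
scene [0.02515137 0.07010138] 0.0059665096812075435
side [0.02632198 0.06933564] 0.027192813591406184
False [0.02116894 0.13209116 0.01408143]
False [0.02155869 0.10497938 0.01400557]
False [0.02219382 0.05999924 0.01403839] 11.275
```

View pics/scene4.png

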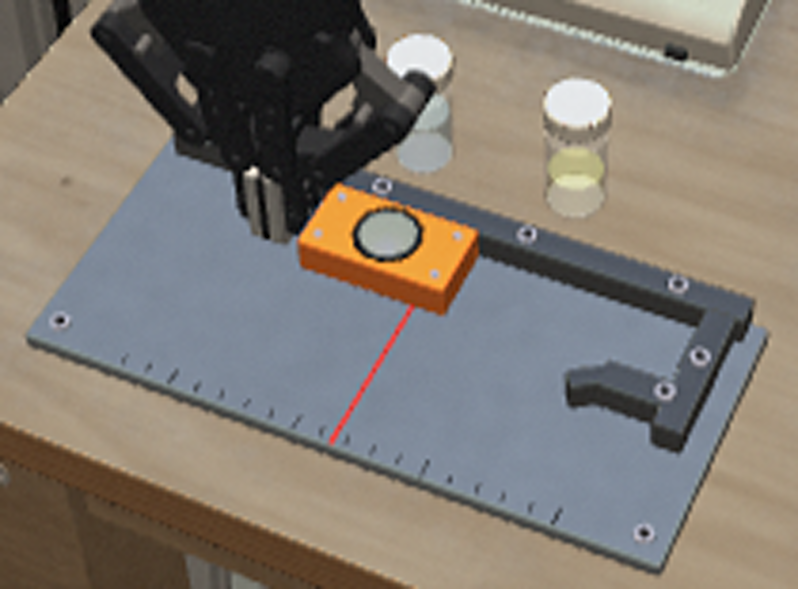

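View pics/side4.png

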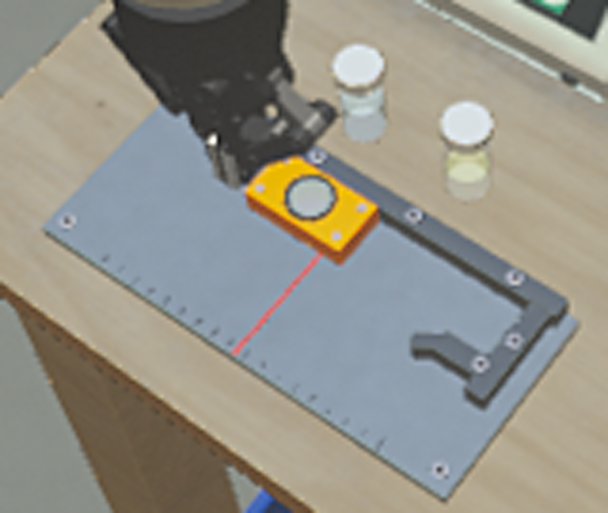

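The carrier slid with the rail and is still flush against it, its leading top corner at (478,233). Continuing into the pocket.

Run:
```python
from h import *
from workcell import bot
print(bot.move_l(W(.0225,.0,.014),T,rate=.04,max_force=10),inF(bot.read_ee_pos()))
print(bot.move_l(W(.0228,-.020,.014),T,rate=.03,max_force=10),inF(bot.read_ee_pos()))
print(bot.move_l(W(.023,-.050,.014),T,rate=.02,max_force=10),inF(bot.read_ee_pos()),bot.read_clock())
snap(bot,"scene","scene5",(180,205,210,155)); snap(bot,"side","side5",(200,195,160,135))
```

```text
False [2.26509315e-02 7.28461876e-05 1.40153922e-02]
False [ 0.02306791 -0.02025549  0.01404607]
True [ 0.02275491 -0.03029317  0.0139135 ] 14.6083
```

View pics/scene5.png

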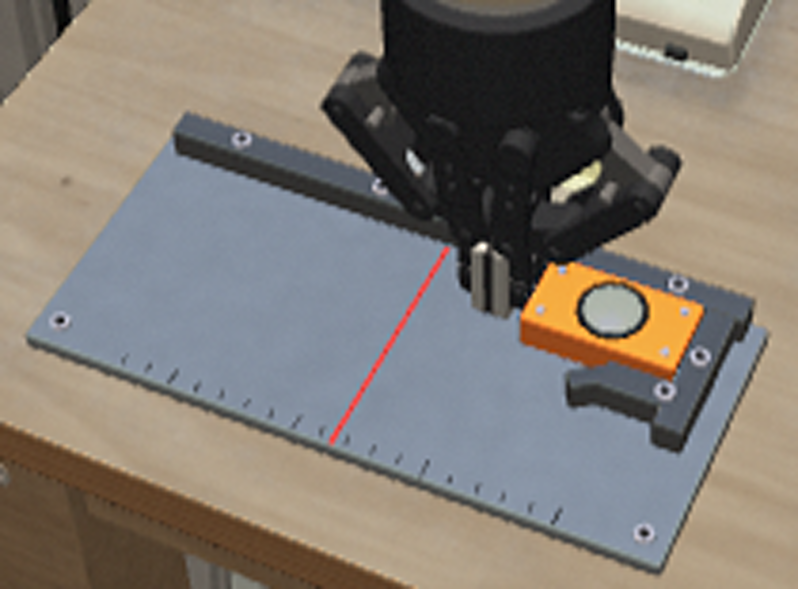

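View pics/side5.png

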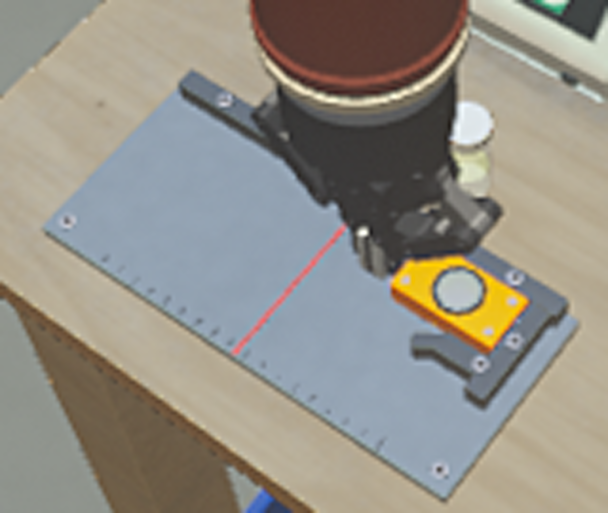

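The push stopped with contact force at TCP y = -30.3 mm, and the carrier's end edge (703,307)–(672,378) meets the stop. I'll press again to confirm it isn't a jam, then back off and look.

Run:
```python
from h import *
from workcell import bot
print(bot.move_l(W(.023,-.045,.014),T,rate=.02,max_force=15),inF(bot.read_ee_pos()))
bot.move_l(W(.018,-.010,.014),T,rate=.1)
bot.move_l(W(-.03,-.010,.10),T,rate=.2)
bot.move_l(W(-.04,.12,.14),T,rate=.25)
print(bot.read_clock())
snap(bot,"scene","scene6",(180,205,210,155)); snap(bot,"side","side6",(200,195,160,135)); snap(bot,"wrist","wrist6")
```

```text
True [ 0.02275618 -0.03028473  0.01390406]
16.775
```

View pics/scene6.png

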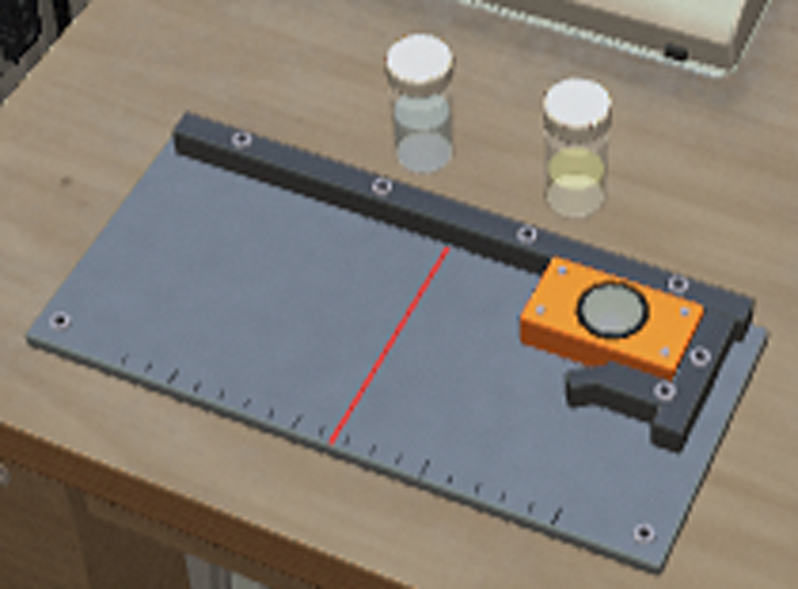

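View pics/side6.png

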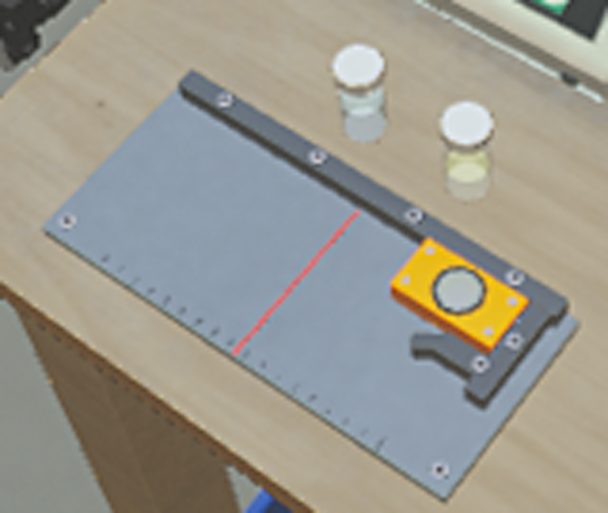

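View pics/wrist6.png

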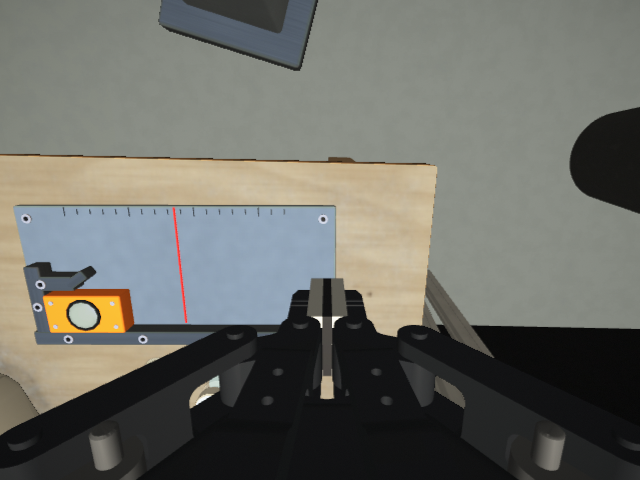

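The carrier looks home, with its trailing end at (525,320)–(550,258) in the scene zoom and the vials unmoved. I'll measure it in both views before deciding on a nudge to the rail.

Run:
```python
from h import *
C=[(.016,.030),(.016,-.030),(-.016,-.030),(-.016,.030)]
D=dict(scene=((180,205),[(551,258),(704,305),(674,374),(521,319)]),side=((200,195),[(429,238),(528,297),(491,350),(392,283)]))
for n,(o,k) in D.items():
    c=pickle.load(open(n+"6.pkl","rb")); 
    Q=cast(c,(np.array(k)+.5)/3.8-.5+o,.024)[:,:2]; tc,t2,R2=fit2(C,Q); print(n,inF(np.r_[t2,0])[:2],tc-th,((Q-(np.array(C)@R2.T+t2))*1e3).round(1).tolist())
    # cv2 cross-check: minAreaRect of bright-orange top + lens rectified
    m=orange(c); ys,xs=np.nonzero(m); 
    v=cv2.cvtColor(c["image"],cv2.COLOR_RGB2HSV)[...,2]
    top=m.copy(); top[v<210]=0; cs=max(cv2.findContours(top,cv2.RETR_EXTERNAL,cv2.CHAIN_APPROX_NONE)[0],key=cv2.contourArea)
    w=np.array([inF(p)[:2]*1e3 for p in cast(c,cs[:,0],.024)],np.float32); print("  rect",cv2.minAreaRect(w))
    # vials: shift between frames
    a=pickle.load(open(n+"0.pkl","rb"))["image"]; b=c["image"]
    box=(slice(212,262),slice(278,345)) if n=="scene" else (slice(205,250),slice(285,332))
    print("  vial diff max",np.abs(a[box].astype(int)-b[box]).max())
c=pickle.load(open("wrist6.pkl","rb"))
print("wrist top corners",[(inF(p)[:2]*1e3).round(1) for p in cast(c,[(44,291),(123,292),(130,333),(48,333)],.024)], "end line y0:",[(inF(p)[:2]*1e3).round(1) for p in cast(c,[(174,208),(186,322)],.008)])
```

```text
scene [ 0.02358978 -0.07271143] 0.010172065438283306 [[-0.5, 0.0], [0.3, 0.8], [-0.9, -0.4], [1.1, -0.5]]
  rect ((24.014583587646484, -72.55570983886719), (58.84571838378906, 30.51085090637207), 89.8188247680664)
  vial diff max 50
side [ 0.02540891 -0.07252269] -0.0011819748886893744 [[-0.4, -0.9], [-0.3, 1.8], [-0.8, -0.2], [1.4, -0.6]]
  rect ((25.025680541992188, -72.55047607421875), (31.196914672851562, 59.259883880615234), 0.21367867290973663)
  vial diff max 30
wrist top corners [array([  5.7, -98.2]), array([  6.6, -37.3]), array([ 41.7, -36.9]), array([  41.7, -102.3])] end line y0: [array([-56.1,   2.4]), array([40.6,  1.8])]
```

All views put the carrier at about (24–25, -72.6) mm and square within 0.01 rad. The x reading is about 1 mm lower than at the first seating, so I'll nudge it gently to the rail as a contact check, then press the end once more.

Run:
```python
from h import *
from workcell import bot
bot.move_l(W(-.03,-.045,.10),T,rate=.25)
print(bot.move_l(W(-.022,-.045,.014),T,rate=.12,max_force=6),inF(bot.read_ee_pos()))
print("rail nudge",bot.move_l(W(.006,-.045,.014),T,rate=.02,max_force=8),inF(bot.read_ee_pos()),bot.read_clock())
bot.move_l(W(-.022,-.040,.014),T,rate=.1)
bot.move_l(W(-.02,-.005,.05),T,rate=.2)
bot.move_l(W(.0225,-.005,.05),T,rate=.2)
print(bot.move_l(W(.0225,-.012,.014),T,rate=.1,max_force=6),inF(bot.read_ee_pos()))
print("end nudge",bot.move_l(W(.0228,-.045,.014),T,rate=.02,max_force=8),inF(bot.read_ee_pos()))
bot.move_l(W(.020,-.010,.014),T,rate=.1)
bot.move_l(W(-.03,.0,.10),T,rate=.2)
bot.move_l(W(-.04,.12,.14),T,rate=.25)
print(bot.read_clock(),bot.read_contact_force())
C=[]
for n,cr in (("scene",(180,205,210,155)),("side",(200,195,160,135))):
    c=snap(bot,n,n+"7",cr)
    m=orange(c);v=cv2.cvtColor(c["image"],cv2.COLOR_RGB2HSV)[...,2]; m[v<210]=0
    cs=max(cv2.findContours(m,cv2.RETR_EXTERNAL,cv2.CHAIN_APPROX_NONE)[0],key=cv2.contourArea)
    print(cv2.minAreaRect(np.array([inF(p)[:2]*1e3 for p in cast(c,cs[:,0],.024)],np.float32)))
    a=pickle.load(open(n+"0.pkl","rb"))["image"]
    box=(slice(212,262),slice(278,345)) if n=="scene" else (slice(205,250),slice(285,332))
    g=lambda i:cv2.cvtColor(i[box],cv2.COLOR_RGB2GRAY).astype(np.float32)
    print("vial shift px",cv2.phaseCorrelate(g(a),g(c["image"])))
```

```text
False [-0.02157379 -0.04471291  0.01455089]
rail nudge True [-0.00117152 -0.04503716  0.01336111] 19.65
False [ 0.02209677 -0.01215569  0.01392211]
end nudge True [ 0.02249129 -0.03028849  0.01386286]
23.95 [ 0.91559182 -0.78758098 -0.17329368]
((23.973281860351562, -72.55558013916016), (58.84571838378906, 30.593454360961914), 89.8188247680664)
vial shift px ((-0.03451095527544368, -0.010340418246151728), 1.005217690732744)
((24.828632354736328, -72.53863525390625), (59.122047424316406, 31.26252555847168), 89.73680877685547)
vial shift px ((0.03934321000165397, 0.5403431616824648), 1.0027110514817414)
```

View pics/scene7.png

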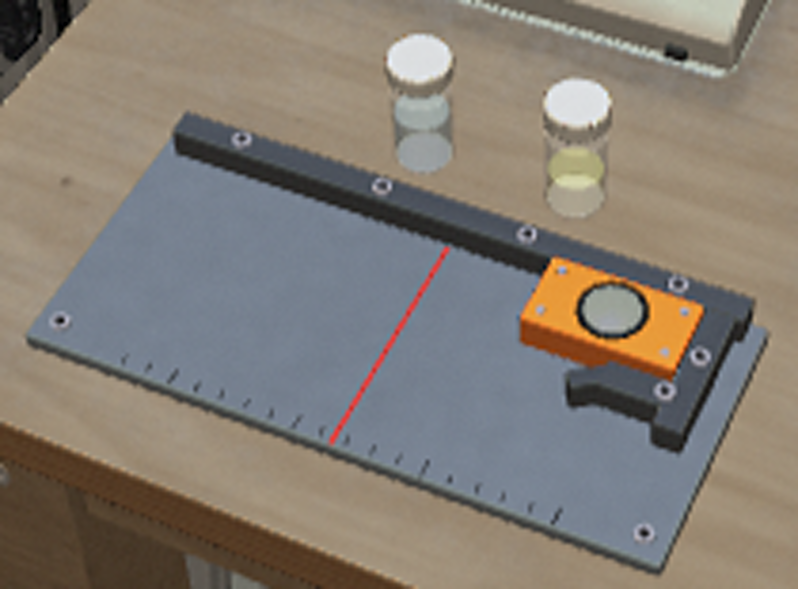

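The nudges stopped on solid contact at the same places as before: x = -1.2 mm (-0.8 earlier) against the rail, and y = -30.3 mm at the stop. The picture shows the carrier unmoved, with corners (551,258) and (704,305) against the rail, the vials in place, and the arm clear.

Run:
```python
from workcell import bot
bot.job_done(); print(bot.read_clock())
```

```text
the job is handed in; nothing more can be done
the job is handed in; nothing more can be done
```

The carrier is in the corner pocket against both the rail and the end stop, and I handed the job in at about 24 s of the 56 s allowed. No verdict came back. With the fingers closed I pushed it flat against the rail, slid it along into the pocket, nudged it once more against each face, and drew the fingers clear.

**Carrier position:** the last pictures put it at fixture (24.0, -72.6) mm in the scene view and (24.8, -72.5) mm in the side view. The target is (24, -73), and it is square within 0.01 rad.

**Contact:** the pushes stopped on firm contact at repeatable places. At the end stop, three presses all stopped at TCP y = -30.3 mm. At the rail, the tool stopped at x = -0.8 mm the first time and -1.2 mm in the pocket.

**Vials:** no visible movement. The scene view shows a shift under 0.05 px. The side view gave 0.5 px, which is about 1 mm or less and may be image noise.

**Disagreements:** my fitted fixture position is about 2 mm off in x compared with where the rail was touched, assuming the finger pads are exactly 22 mm wide. The wrist view also differed from the other two by 2–3 mm (5 mm at one plate corner). The first rail seating read 25.2 to 26.3 mm in x, 1 to 2 mm more than in the pocket. I took the contact stops as the better evidence that it is fully home.

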